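# Refill the table condiment caddy

## Task

Put the table seasonings back in the wooden caddy, standing upright: the wooden pepper mill in the large square compartment, the glass salt shaker in the small one beside it, and the two labelled spice jars together in the long compartment, in either order. Set each one down on the compartment's floor rather than dropping it in. The wooden pestle, the steel flour dredger and the amber extract bottle look similar but belong to the baking things: leave them standing where they are.

Things in the scene. Friction and masses are not known exactly. Their poses are not given: they have to be found in the camera images.
- caddy: Wooden condiment caddy 158x160 mm, outer walls 45 high, fixed, any yaw; steel loop 31 high outside each y end, to y ±97. Origin: centre of underside, z up; floors at z 8, dividers to z 39. Compartments in its frame (mm): LONG x -71..-11, y -72..72 (room for two jars, at y -36 and 36, x -41); LARGE x -5..71, y -72..6 (centre 33,-33); SMALL x -5..71, y 12..72 (centre 33,42).
- salt_shaker: Squat glass salt shaker with a rounded perforated grey top, 44 mm across up to 74 mm, top 34 mm across, 90 mm high in all, about 0.1 kg. Origin at the centre of its underside, z up.
- pepper_mill: Tall turned wooden pepper mill with a round head and a small metal knob, waisted shaft, 58 mm across at the foot, head 49 mm across (widest about 141 mm up, from 123 to 159 mm), 170 mm high in all - far taller than the others; about 0.18 kg. The head does not turn. Origin at the centre of its underside, z up.
- spice_jar_1: Straight round glass spice jar with a dark screw cap and a label, 41 mm across all the way up, 105 mm high, about 0.11 kg. Origin at the centre of its underside, z up.
- spice_jar_2: The other labelled spice jar, same shape and size: straight, 41 mm across, 105 mm high, dark cap, about 0.11 kg. Origin at the centre of its underside, z up.
- flour_dredger: Look-alike, stays: plain stainless steel flour dredger with a domed perforated lid, 63 mm across, 110 mm high. Origin at the centre of its underside.
- pestle: Look-alike, stays: solid wooden pestle standing on its thick end, 53 mm across at the foot, slim waist, 165 mm high, no metal knob. Origin at the centre of its underside.
- extract_bottle: Look-alike, stays: small amber glass baking-extract bottle with a narrow neck and black cap, 40 mm across, 98 mm high. Origin at the centre of its underside.

How it is judged:
At the end, for the whole second after the job is handed in: Mill in the large square compartment, salt in the small one, both spice jars in the long one: each axis inside its compartment, foot within 5 mm of the floor, within 0.1 rad of upright, at rest; dredger, pestle and extract bottle upright within 20 mm of where they were (x of pepper_mill in the frame of caddy between -0.005 and 0.071 m and y of pepper_mill in the frame of caddy between -0.072 and 0.006 m and z of pepper_mill in the frame of caddy between 0.004 and 0.013 m and angle between each of pepper_mill, salt_shaker, spice_jar_1, spice_jar_2, flour_dredger, pestle, extract_bottle's own z axis and vertical below 0.1 rad and linear speed of each of pepper_mill, salt_shaker, spice_jar_1, spice_jar_2 below 0.02 m/s and x of salt_shaker in the frame of caddy between -0.005 and 0.071 m and y of salt_shaker in the frame of caddy between 0.012 and 0.072 m and z of salt_shaker in the frame of caddy between 0.004 and 0.013 m and x of spice_jar_1 in the frame of caddy between -0.071 and -0.011 m and y of spice_jar_1 in the frame of caddy between -0.072 and 0.072 m and z of spice_jar_1 in the frame of caddy between 0.004 and 0.013 m and x of spice_jar_2 in the frame of caddy between -0.071 and -0.011 m and y of spice_jar_2 in the frame of caddy between -0.072 and 0.072 m and z of spice_jar_2 in the frame of caddy between 0.004 and 0.013 m and distance of each of flour_dredger, pestle, extract_bottle from where it was at the start of the episode below 0.02 m); the robot touches nothing.
It fails at once if a seasoning is dropped (falls freely for more than about 25 mm) ((contact force between the fingers and pepper_mill below 0.05 N and linear speed of pepper_mill above 0.7 m/s) or (contact force between the fingers and salt_shaker below 0.05 N and linear speed of salt_shaker above 0.7 m/s) or (contact force between the fingers and spice_jar_1 below 0.05 N and linear speed of spice_jar_1 above 0.7 m/s) or (contact force between the fingers and spice_jar_2 below 0.05 N and linear speed of spice_jar_2 above 0.7 m/s)).
It fails at once if the flour dredger is shifted more than 20 mm or tipped over (distance of flour_dredger from where it was at the start of the episode above 0.02 m or angle between flour_dredger's own z axis and vertical above 0.3 rad).
It fails at once if the pestle is shifted more than 20 mm or tipped over (distance of pestle from where it was at the start of the episode above 0.02 m or angle between pestle's own z axis and vertical above 0.3 rad).
It fails at once if the extract bottle is shifted more than 20 mm or tipped over (distance of extract_bottle from where it was at the start of the episode above 0.02 m or angle between extract_bottle's own z axis and vertical above 0.3 rad).
It also fails if it takes over 112 s, if anything falls off the work surface, if the arm or the gripper's body presses on something with over 40 N, if the wrist force passes 120 N, or if a joint passes its speed limit or range.

## Robot

A 6-joint arm with a two-finger parallel gripper is mounted at the origin on a cart in front of the work surface, level with it; the furniture and walls round the work are solid. World frame = base frame: x ahead of the robot, y to its left, z up, the work surface at z = 0. Lengths are in m, angles in rad, forces in N, time in s.
With the tool pointing down it reaches from about 0.425 to 0.95 m from the base axis. Payload 3.5 kg.
Tool frame: the origin (TCP) lies on the mounting face of the last link; the fingertips stand bot.tip_extent ahead of it and the grasp point (between the pads) lies 155 mm ahead of it (bot.tip_extent is the distance from the TCP to the fingertips, in m); z points along the fingers, y is the line along which they close (so a half turn about z gives the same grasp; the last joint's range is limited). The gripper opens to 85 mm and grips with 20 to 120 N. Pads are 22 mm wide; open, the fingers measure 114 mm over their backs; the gripper's body (76 mm by 85 mm) begins 54 mm behind the grasp point. The pads swing forward as they close: fully open they stand 13 mm farther back than shut.
Start: joints at [-1.396, 0.286, 1.577, -0, 1.279, -0.15], TCP at [0.215, -0.64, 0.405] pointing down, gripper open.
Joint ranges: [-2.77, 2.77], [-0.9, 2.22], [0.21, 2.48], [-1.53, 4.67], [0.24, 2.81], [-2.84, 2.84]. Speed limits (rad/s): [2.79, 2.79, 3.14, 3.14, 3.14, 3.14].

## Interface

Orientations are given as a unit quaternion [x, y, z, w].
In Python, from bench import bot gives the robot as it stands.
- The arm moves only by the tool drive_tool, never from a script. Its argument "targets" is one flat list of numbers, 6 for each row, row after row: the shift along the tool's x, y, z scaled (see below), then the turn, a rotation vector about the tool's x, y, z scaled (see below). In form: [dx, dy, dz, wx, wy, wz, dx, dy, dz, wx, wy, wz, ...]. A call has 1 to 5 rows; each row is the pose to reach, as a shift and turn from the pose commanded when the call began, along the tool's axes at that moment; what a row does not reach only later rows make up. The controller multiplies each number of a shift by 200 mm and each number of a turn by 45 degrees. A row lasts 1/8 s, in which the tool goes at most 62.5 mm and 10.7 degrees, less where a joint would pass 70% of its speed; a pose out of reach is approached as far as the arm can. A call with a number of a shift or a turn outside -1 to 1 is refused whole. A call with a gripper value outside its range is refused whole. "hand" is the opening, from -1 (shut) to 1 (fully open), set as the call begins (left out, the last holds). The fingers move at their own pace and stop on an object; "squeeze" is the grip in N (left out, the last holds). Time passes only in rows, so rows that repeat a pose let the fingers close. It gives the time, the measured TCP pose, the force, the opening and the grip force at its end, in the units of the state.
- bot.read_state(): the state, without advancing time (a new reading comes with each control period).
- bot.camera(name): name is "side" or "top" or "wrist"; returns the picture (480x640x3 uint8, red, green, blue); there is no depth.
- bot.calibration(name): a dict with "K" (3x3 intrinsics, pixels), "position" and "attitude" of the camera in the world; the wrist camera has in their place "hand_eye" (4x4, takes a point from camera to tool coordinates, whose origin is the TCP and whose axes are the flange's). Camera axes: x right, y down, z forward; pixel columns grow to the right and rows downward; lengths in m; the calibration is good to about 2 mm. A picture is of the moment at which its call begins: read the wrist's pose just before it. calibration takes no time and is no camera call.
- bot.finish_job(): hands the job in; it is judged then, once.
The state is a dict: "clock": time; "joint_pos": joint angles; "qd": joint speeds; "effort": joint torques, N m; "eef_pos": TCP position; "ee_rot": TCP orientation; "contact_force": force on the tool from outside, world axes, zero at the start; "torque": the same for the moment, N m; "finger_gap": opening from 0.0 (shut) to 1.0 (fully open); "grip_force": force on a finger pad.
Only numpy, scipy, OpenCV 4.12 (cv2) and the standard library are available. Lean on these libraries where they do the work, as an engineer would, in place of code of your own. Each camera call takes 0.05 s, during which the arm holds its last target. There are 200 camera calls.

## Working session

There is one attempt and no reset: what is moved stays moved. The work goes in short steps, Python scripts to look and compute and a tool call to move; the robot and the scene stay as the last step left them, time stands still between calls to the robot, and variables do not carry over. Pictures are saved under pics/ and viewed, at most 14 in all, crops included, and the job is handed in when it is done.

Besides the shell and the picture viewer there is one more tool, called in YAML: its name, and indented under it one key for each argument. drive_tool: Moves the arm, as the interface text tells. Shifts and turns lie within -1 to 1; 1 stands for 200 mm of shift or 45 degrees of turn. Its arguments: {"type":"object","properties":{"targets":{"type":"array"},"hand":{"type":"number"},"squeeze":{"type":"number"}},"required":["targets"]}

```bash
mkdir -p pics; ls
python3 - <<'E'
from bench import bot
import cv2
for n in ("top","side"):
    cv2.imwrite(f"pics/{n}0.png",bot.camera(n)[:,:,::-1]); c=bot.calibration(n); print(n,c)
print(bot.calibration("wrist"),bot.tip_extent); print(bot.read_state())
E
```

```text
pics
top {'K': array([[597.11723821,   0.        , 313.57842557],
       [  0.        , 597.11723821, 232.11767212],
       [  0.        ,   0.        ,   1.        ]]), 'position': array([ 0.38939695, -0.07054596,  1.40548584]), 'attitude': array([ 0.71223497, -0.70003872,  0.02914966, -0.04263146])}
side {'K': array([[517.33482451,   0.        , 315.52699815],
       [  0.        , 517.33482451, 246.32800751],
       [  0.        ,   0.        ,   1.        ]]), 'position': array([ 0.61946279, -1.0763221 ,  0.81225167]), 'attitude': array([ 0.89807217,  0.02818665, -0.02266989, -0.43835826])}
{'K': array([[405.029539  ,   0.        , 316.36738035],
       [  0.        , 405.029539  , 241.38239398],
       [  0.        ,   0.        ,   1.        ]]), 'hand_eye': array([[ 9.40764706e-04, -9.58951679e-01, -2.83567969e-01,
         7.16041143e-02],
       [ 9.99999489e-01,  1.00684572e-03, -8.72883167e-05,
         1.66941760e-04],
       [ 3.69214475e-04, -2.83567742e-01,  9.58952136e-01,
         2.92842017e-02],
       [ 0.00000000e+00,  0.00000000e+00,  0.00000000e+00,
         1.00000000e+00]])} 0.1734
{'clock': 0.1, 'joint_pos': array([-1.39600371e+00,  2.87113443e-01,  1.57805643e+00, -7.82257639e-06,
        1.27860785e+00, -1.49988229e-01]), 'qd': array([ 0.00034736, -0.00085189, -0.00466663,  0.00027691,  0.00089318,
       -0.00053509]), 'effort': array([ 1.27673182e-03, -4.07294869e+01, -2.93698257e+01, -1.21851017e-04,
        3.39444006e-03, -4.74807308e-06]), 'eef_pos': array([ 0.21538748, -0.63946871,  0.40344685]), 'ee_rot': array([ 9.86842854e-01,  1.61678658e-01, -1.72935158e-05, -1.09240808e-03]), 'contact_force': array([-0.33134747, -0.64979698, -0.46590079]), 'torque': array([0.04571526, 0.06893276, 0.06668184]), 'grip_force': 0.0, 'finger_gap': 1.0024184565912744}
```

View pics/top0.png

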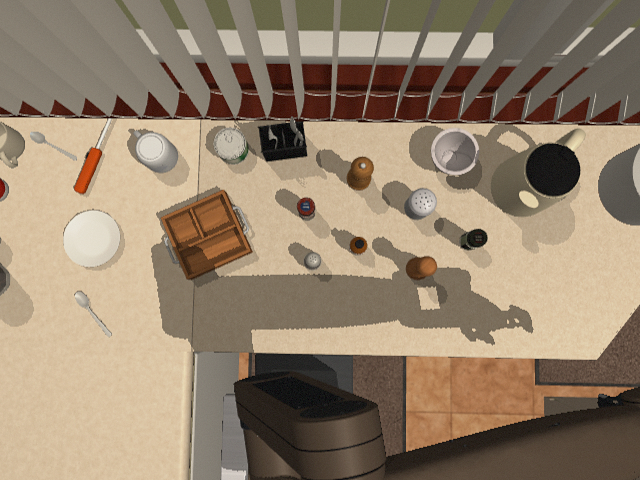

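View pics/side0.png

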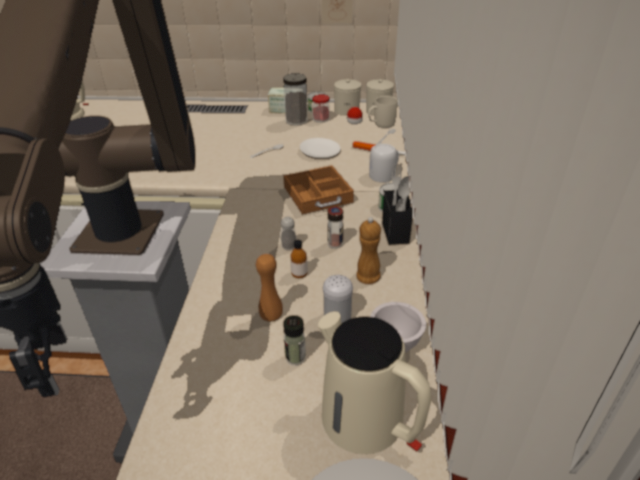

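The top view has the caddy at about (205,233), mill (360,172), jars (306,207) and (475,239), and salt (313,260). The look-alikes are the pestle at (422,267), dredger at (421,203) and extract bottle at (358,244). Next I'll zoom in to refine these.

```bash
cat > h.py <<'E'
import numpy as np, cv2
from scipy.spatial.transform import Rotation as R
from bench import bot
def cam(n,st=None):
    c=bot.calibration(n)
    if n!="wrist": return c["K"],R.from_quat(c["attitude"]).as_matrix(),np.array(c["position"])
    T=np.eye(4);T[:3,:3]=R.from_quat(st["ee_rot"]).as_matrix();T[:3,3]=st["eef_pos"]
    M=T@c["hand_eye"]; return c["K"],M[:3,:3],M[:3,3]
def ray(C,u,v,z):
    K,A,p=C; d=A@np.linalg.solve(K,[u,v,1.]); return p+d*(z-p[2])/d[2]
def proj(C,P):
    K,A,p=C; q=K@(A.T@(np.array(P)-p)); return q[:2]/q[2]
E
python3 - <<'E'
import cv2
from h import *
a=cv2.imread("pics/top0.png")
cv2.imwrite("pics/z1.png",cv2.resize(a[180:285,155:260],None,fx=5.7,fy=5.7,interpolation=cv2.INTER_CUBIC))
cv2.imwrite("pics/z2.png",cv2.resize(a[140:290,290:490],None,fx=4,fy=4,interpolation=cv2.INTER_CUBIC))
C=cam("top")
for n,u,v,z in [("caddy",205,233,.045),("mill",360,165,.165),("jar1",306,207,.105),("jar2",475,239,.1),("salt",313,260,.09),("pestle",428,265,.16),("dredg",424,200,.1),("extr",360,243,.098),("knifeblk",283,140,.1),("blind",340,120,0),("front",340,355,0)]: print(n,ray(C,u,v,z).round(3))
E
```

```text
caddy [0.522 0.206 0.045]
mill [ 0.66  -0.141  0.165]
jar1 [ 0.577 -0.027  0.105]
jar2 [ 0.513 -0.397  0.1  ]
salt [ 0.461 -0.044  0.09 ]
pestle [ 0.451 -0.285  0.16 ]
dredg [ 0.597 -0.286  0.1  ]
extr [ 0.5   -0.147  0.098]
knifeblk [0.728 0.028 0.1  ]
blind [ 0.805 -0.101  0.   ]
front [ 0.247 -0.109  0.   ]
```

View pics/z1.png

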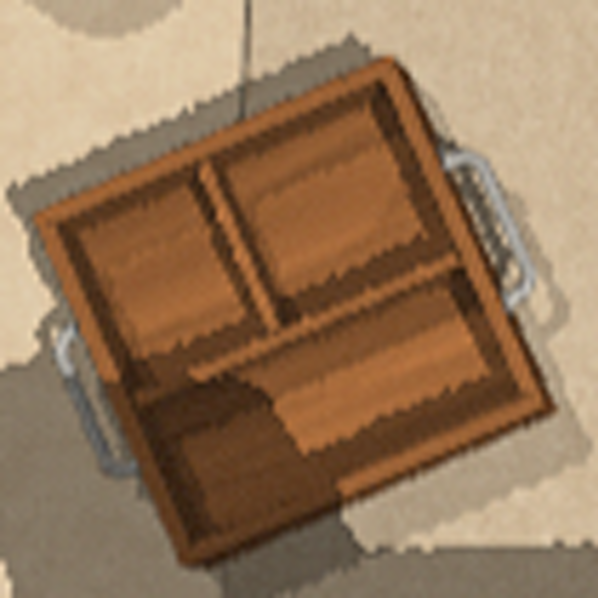

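View pics/z2.png

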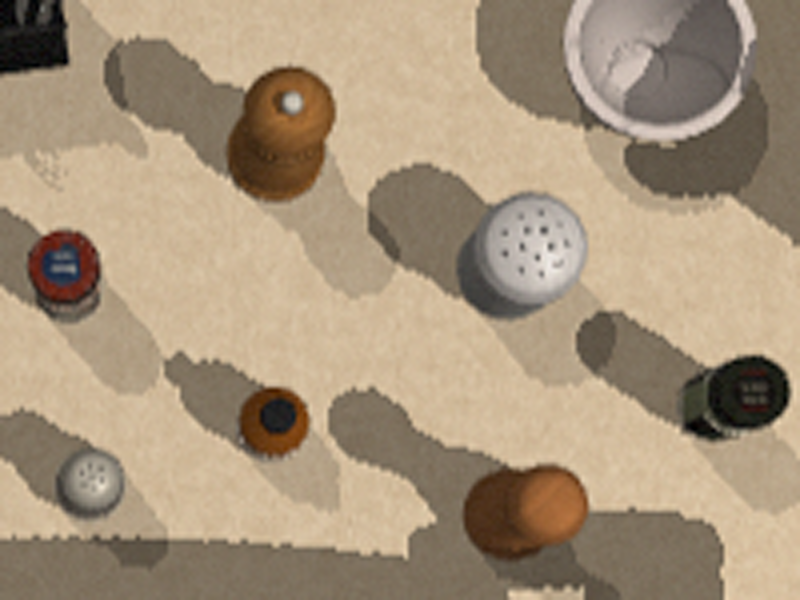

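The zooms give the caddy rim corners at z1 (390,60), (552,408), (190,562) and (38,215). LARGE is at top right, SMALL at top left and LONG along the bottom. The caps and the mill knob are crisp enough in z2 to use directly.

Run:
```python
from h import *
import json
C=cam("top");S=cam("side")
k=105/598
P=np.array([ray(C,155+(u+.5)*k-.5,180+(v+.5)*k-.5,.045) for u,v in [(390,60),(552,408),(190,562),(38,215)]])
c=P.mean(0); print("corners",P.round(4).tolist(),"c",c, [np.linalg.norm(P[i]-P[i-1]).round(4) for i in range(4)])
# +x edges: corner0-corner1, corner3-corner2 ; +y edges: 3-0, 2-1
ex=(P[0]-P[1]+P[3]-P[2])[:2]; ey=(P[3]-P[0]+P[2]-P[1])[:2]
a1=np.arctan2(ex[1],ex[0]); a2=np.arctan2(-ey[0],ey[1]); yaw=(a1+a2)/2; print(a1,a2)
M=np.array([[np.cos(yaw),-np.sin(yaw)],[np.sin(yaw),np.cos(yaw)]])
for n,q in dict(jA=(-41,-36),jB=(-41,36),large=(33,-33),small=(33,42)).items(): print(n,(c[:2]+M@np.array(q)/1e3).round(4))
for n,u,v,z in [("mill_knob",291,102,.168),("mill_head",290,110,.141),("salt",91,482,.085),("jar1",65,266,.105),("jar2",751,393,.105),("extr",278,416,.098),("pestle",550,505,.155),("dredg",532,245,.1)]:
    p=ray(C,290+u/4-.4,140+v/4-.4,z); print(n,p.round(4),"side px",proj(S,p).round(1))
for u,v in [(550,170),(497,205),(525,213)]: print(ray(C,u,v,.25).round(3))
```

```text
corners [[0.6221, 0.1679, 0.045], [0.4816, 0.0979, 0.045], [0.4173, 0.2414, 0.045], [0.5564, 0.3088, 0.045]] c [0.51933109 0.20398087 0.045     ] [np.float64(0.1554), np.float64(0.157), np.float64(0.1572), np.float64(0.1545)]
0.4568472331048463 0.42862110354289434
jA [0.4977 0.1539]
jB [0.4669 0.2189]
large [0.5633 0.1883]
small [0.5312 0.2561]
mill_knob [ 0.6587 -0.1458  0.168 ] side px [368.5 217.8]
mill_head [ 0.6602 -0.147   0.141 ] side px [368.6 228.1]
salt [ 0.4615 -0.0425  0.085 ] side px [285.8 219.4]
jar1 [ 0.579  -0.0265  0.105 ] side px [333.9 210.2]
jar2 [ 0.515  -0.4012  0.105 ] side px [291.4 320.8]
extr [ 0.4988 -0.1447  0.098 ] side px [296.5 240.8]
pestle [ 0.4498 -0.2836  0.155 ] side px [264.3 259.4]
dredg [ 0.5954 -0.2833  0.1   ] side px [336.6 282.3]
[ 0.636 -0.507  0.25 ]
[ 0.566 -0.403  0.25 ]
[ 0.551 -0.457  0.25 ]
```

drive_tool:
  targets: [0, 0, 0, 0, 0, 0.2, 0, 0, 0, 0, 0, 0.413, 0, 0, 0, 0, 0, 0.413]
  hand: 0.4
  squeeze: 25

```text
clock: 0.48
eef_pos: [0.2154, -0.6396, 0.404]
ee_rot: [1.0, 0.001, -0.0, -0.001]
contact_force: [0.3, -0.6, -1.0]
finger_gap: 0.7
grip_force: 0.0
```

Side-camera projections agree. The jug may crowd jar 2, so I'll triangulate it and look at a close-up.

Run:
```python
from h import *
a=cv2.imread("pics/top0.png");b=cv2.imread("pics/side0.png")
x=cv2.resize(a[120:270,440:620],(396,330),interpolation=cv2.INTER_CUBIC);y=cv2.resize(b[270:460,260:450],(330,330),interpolation=cv2.INTER_CUBIC)
cv2.imwrite("pics/jug.png",np.hstack([x,y]))
def tri(p,q):
    A=[];B=[]
    for C,(u,v) in ((cam("top"),p),(cam("side"),q)):
        d=C[1]@np.linalg.solve(C[0],[u,v,1.]);d/=np.linalg.norm(d);I=np.eye(3)-np.outer(d,d);A.append(I);B.append(I@C[2])
    return np.linalg.solve(sum(A),sum(B))
print(tri((552,170),(369,350)),bot.read_state()["joint_pos"].round(3))
```

```text
[ 0.65254698 -0.53483535  0.18598405] [-1.396  0.287  1.577  0.     1.279  0.172]
```

View pics/jug.png

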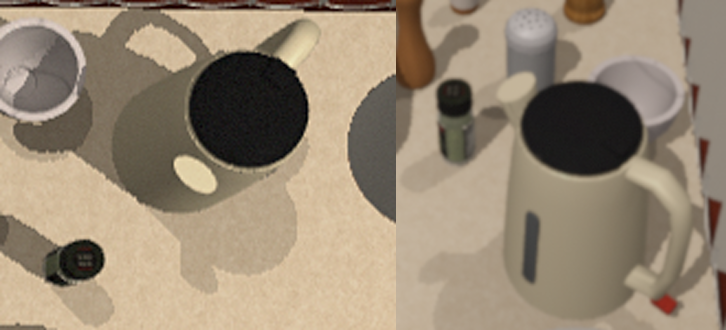

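The kettle is centred at about (0.65,-0.535) with its spout toward jar 2. I'll turn the tool so the camera faces +y, which also puts the wrist joint near neutral.

drive_tool:
  targets: [0.2, -0.16, 0, 0, 0, -0.23, 0.4, -0.32, 0, 0, 0, -0.46, 0.6, -0.5, 0, 0, 0, -0.69, 0.75, -0.6, 0, 0, 0, -0.92, 0.75, -0.6, 0, 0, 0, -1]

```text
clock: 1.1
eef_pos: [0.3675, -0.5177, 0.4045]
ee_rot: [0.922, 0.387, 0.0, -0.0]
contact_force: [-0.3, -0.7, 0.1]
finger_gap: 0.703
grip_force: 0.0
```

drive_tool:
  targets: [0, 0, 0, 0, 0, -0.23, 0, 0, 0, 0, 0, -0.46, 0, 0, 0, 0, 0, -0.69, 0, 0, 0, 0, 0, -0.92, 0, 0, 0, 0, 0, -1]

```text
clock: 1.72
eef_pos: [0.3653, -0.5195, 0.4044]
ee_rot: [0.705, 0.709, 0.0, -0.0]
contact_force: [-0.6, 0.4, 0.2]
finger_gap: 0.7
grip_force: 0.0
```

drive_tool:
  targets: [0.2, 0.25, 0, 0, 0, 0, 0.4, 0.5, 0, 0, 0, 0, 0.6, 0.75, 0.2, 0, 0, 0, 0.6, 0.75, 0.3, 0, 0, 0, 0.6, 0.75, 0.3, 0, 0, 0]

```text
clock: 2.35
eef_pos: [0.5155, -0.3979, 0.3411]
ee_rot: [0.705, 0.709, 0.0, -0.003]
contact_force: [0.2, 0.5, 0.5]
finger_gap: 0.698
grip_force: 0.0
```

drive_tool:
  targets: [0, 0, 0.15, 0, 0, 0, 0, 0, 0.3, 0, 0, 0, 0, 0, 0.45, 0, 0, 0, 0, 0, 0.575, 0, 0, 0, 0, 0, 0.575, 0, 0, 0]

```text
clock: 2.98
eef_pos: [0.5142, -0.4002, 0.2286]
ee_rot: [0.707, 0.707, -0.0, -0.002]
contact_force: [-0.6, 0.3, 0.3]
finger_gap: 0.7
grip_force: 0.0
```

drive_tool:
  targets: [0, 0, 0, 0, 0, 0, 0, 0, 0, 0, 0, 0, 0, 0, 0, 0, 0, 0, 0, 0, 0, 0, 0, 0]
  hand: -1
  squeeze: 30

```text
clock: 3.48
eef_pos: [0.5158, -0.4004, 0.2321]
ee_rot: [0.707, 0.707, -0.0, 0.002]
contact_force: [-1.7, -0.8, 6.0]
finger_gap: 0.47
grip_force: 31.0
```

drive_tool:
  targets: [0, 0, 0, 0, 0, 0, 0, 0, -0.02, 0, 0, 0, 0, 0, -0.05, 0, 0, 0, 0, 0, -0.1, 0, 0, 0, 0, 0, -0.1, 0, 0, 0]

```text
clock: 4.1
eef_pos: [0.5156, -0.3998, 0.251]
ee_rot: [0.707, 0.707, 0.0, 0.001]
contact_force: [-0.8, 0.8, -2.2]
finger_gap: 0.465
grip_force: 30.4
```

Run:
```python
from h import *
st=bot.read_state(); w=bot.camera("wrist"); s=bot.camera("side"); print(st["finger_gap"],st["grip_force"],st["contact_force"])
cv2.imwrite("pics/g1.png",cv2.resize(np.hstack([w,s])[:,:,::-1],(800,300)))
```

```text
0.46507541200751756 30.37803411270943 [-0.79278473  0.75582993 -2.15635303]
```

View pics/g1.png

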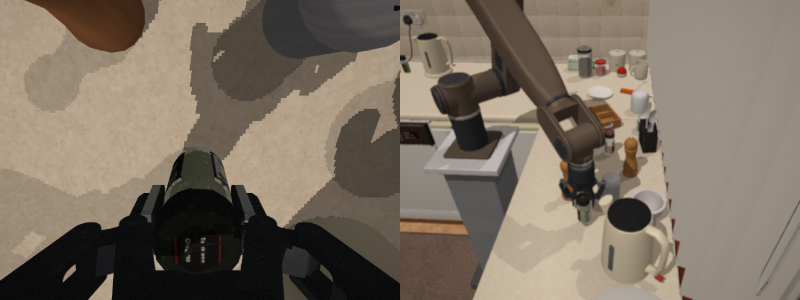

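Jar 2 is firmly held upright (wrist view, cap at about (195,240)) and clear of its neighbours. I'll lift it above pestle height and carry it across.

drive_tool:
  targets: [0, 0, -0.2, 0, 0, 0, 0, 0, -0.4, 0, 0, 0, 0, 0, -0.65, 0, 0, 0, 0, 0, -0.9, 0, 0, 0, 0, 0, -0.95, 0, 0, 0]

```text
clock: 4.82
eef_pos: [0.5156, -0.3998, 0.445]
ee_rot: [0.707, 0.707, -0.0, 0.004]
contact_force: [0.3, 0.1, -0.7]
finger_gap: 0.47
grip_force: 30.8
```

drive_tool:
  targets: [0.1, 0, 0, 0, 0, 0, 0.3, 0, 0, 0, 0, 0, 0.5, 0, 0, 0, 0, 0, 0.75, 0, 0, 0, 0, 0, 1, 0, 0, 0, 0, 0]

```text
clock: 5.45
eef_pos: [0.5144, -0.1968, 0.4358]
ee_rot: [0.707, 0.707, -0.0, -0.003]
contact_force: [0.2, 0.8, -0.7]
finger_gap: 0.47
grip_force: 30.8
```

drive_tool:
  targets: [0.25, 0, 0, 0, 0, 0, 0.5, 0, 0, 0, 0, 0, 0.75, 0, 0, 0, 0, 0, 0.9, 0, 0, 0, 0, 0, 1, 0, 0, 0, 0, 0]

```text
clock: 6.08
eef_pos: [0.5138, 0.0031, 0.4359]
ee_rot: [0.706, 0.708, -0.002, -0.003]
contact_force: [0.3, -0.7, -1.0]
finger_gap: 0.472
grip_force: 30.8
```

drive_tool:
  targets: [0.2, -0.02, 0, 0, 0, 0, 0.4, -0.05, 0, 0, 0, 0, 0.6, -0.085, 0, 0, 0, 0, 0.77, -0.085, 0, 0, 0, 0, 0.77, -0.085, 0, 0, 0, 0]

```text
clock: 6.7
eef_pos: [0.4965, 0.1567, 0.4362]
ee_rot: [0.705, 0.709, -0.002, -0.002]
contact_force: [0.5, -0.4, -1.6]
finger_gap: 0.468
grip_force: 30.8
```

Run:
```python
from h import *
st=bot.read_state(); w=bot.camera("wrist"); C=cam("wrist",st)
print(st["eef_pos"])
w=w[:,:,::-1].copy()
yaw=.443;c=np.array([.5193,.204]);M=np.array([[np.cos(yaw),-np.sin(yaw)],[np.sin(yaw),np.cos(yaw)]])
for q in [(-79,-80),(79,-80),(79,80),(-79,80)]:
    p=proj(C,[*(c+M@np.array(q)/1e3),.045]);print(p.round(1));cv2.circle(w,tuple(int(t) for t in p),4,(255,0,0),1)
cv2.imwrite("pics/w2.png",w)
```

```text
[0.49648565 0.1567161  0.43621737]
[303.9 265.2]
[462.3 195.4]
[395.8  15.5]
[222.5 104. ]
```

View pics/w2.png

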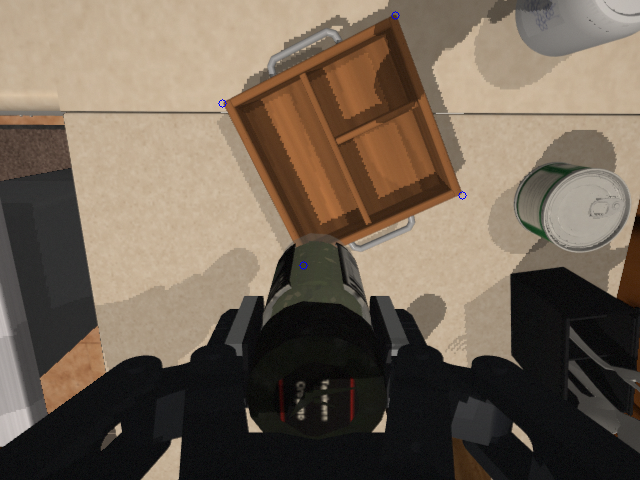

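Caddy corner predictions match the wrist view within 1–2 mm, so I'll lower.

drive_tool:
  targets: [0, 0, 0.2, 0, 0, 0, 0, 0, 0.4, 0, 0, 0, 0, 0, 0.6, 0, 0, 0, 0, 0, 0.8, 0, 0, 0, 0, 0, 0.9, 0, 0, 0]

```text
clock: 7.38
eef_pos: [0.4962, 0.1533, 0.2555]
ee_rot: [0.707, 0.707, -0.003, -0.002]
contact_force: [-0.2, -1.3, -1.0]
finger_gap: 0.472
grip_force: 30.8
```

drive_tool:
  targets: [0, 0, 0.03, 0, 0, 0, 0, 0, 0.06, 0, 0, 0, 0, 0, 0.07, 0, 0, 0, 0, 0, 0.07, 0, 0, 0]

```text
clock: 7.88
eef_pos: [0.4984, 0.1544, 0.2464]
ee_rot: [0.707, 0.707, 0.0, 0.0]
contact_force: [0.6, -0.1, -1.5]
finger_gap: 0.47
grip_force: 30.8
```

Now small steps until the floor pushes back.

drive_tool:
  targets: [0, 0, 0.01, 0, 0, 0, 0, 0, 0.02, 0, 0, 0, 0, 0, 0.03, 0, 0, 0, 0, 0, 0.03, 0, 0, 0]

```text
clock: 8.38
eef_pos: [0.4982, 0.1545, 0.24]
ee_rot: [0.707, 0.707, 0.0, -0.0]
contact_force: [-1.2, 1.7, 1.2]
finger_gap: 0.467
grip_force: 30.8
```

drive_tool:
  targets: [0, 0, 0.005, 0, 0, 0, 0, 0, 0.01, 0, 0, 0, 0, 0, 0.01, 0, 0, 0]

```text
clock: 8.75
eef_pos: [0.4986, 0.1547, 0.24]
ee_rot: [0.707, 0.707, -0.0, -0.0]
contact_force: [-6.2, -0.1, 11.5]
finger_gap: 0.468
grip_force: 32.1
```

Floor contact (about 11 N). Release and rise.

drive_tool:
  targets: [0, 0, -0.005, 0, 0, 0, 0, 0, -0.005, 0, 0, 0, 0, 0, -0.005, 0, 0, 0, 0, 0, -0.005, 0, 0, 0]
  hand: 0.4

```text
clock: 9.25
eef_pos: [0.498, 0.1544, 0.2384]
ee_rot: [0.707, 0.707, -0.0, -0.0]
contact_force: [-0.7, 0.5, 0.0]
finger_gap: 0.701
grip_force: 0.0
```

drive_tool:
  targets: [0, 0, -0.1, 0, 0, 0, 0, 0, -0.3, 0, 0, 0, 0, 0, -0.55, 0, 0, 0, 0, 0, -0.8, 0, 0, 0, 0, 0, -0.8, 0, 0, 0]

```text
clock: 9.88
eef_pos: [0.4991, 0.1546, 0.4043]
ee_rot: [0.707, 0.707, 0.004, 0.003]
contact_force: [-0.1, 0.2, 0.6]
finger_gap: 0.701
grip_force: 0.0
```

Run:
```python
from h import *
st=bot.read_state(); w=bot.camera("wrist"); s=bot.camera("top"); print(st["eef_pos"])
cv2.imwrite("pics/g3.png",np.hstack([cv2.resize(w,(400,300)),cv2.resize(s[130:310,140:380],(400,300))])[:,:,::-1])
```

```text
[0.49913091 0.15457894 0.40432141]
```

View pics/g3.png

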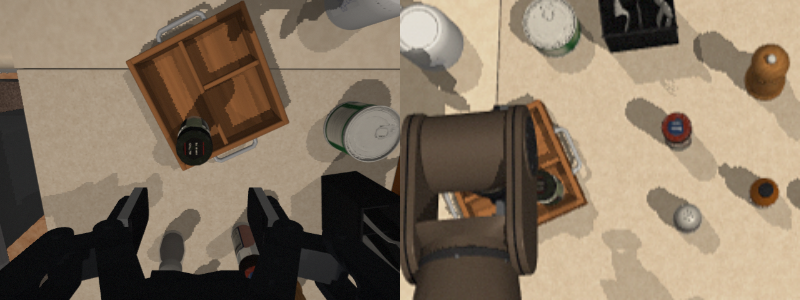

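Jar 2 stands in the near end of the long compartment. Next is jar 1 at (0.579,-0.0265).

drive_tool:
  targets: [-0.25, 0.1, 0, 0, 0, 0, -0.5, 0.2, 0, 0, 0, 0, -0.75, 0.3, 0, 0, 0, 0, -0.9, 0.405, 0, 0, 0, 0, -0.9, 0.405, 0.2, 0, 0, 0]

```text
clock: 10.6
eef_pos: [0.5809, -0.0282, 0.3595]
ee_rot: [0.708, 0.706, 0.001, 0.002]
contact_force: [-0.0, 0.5, -0.7]
finger_gap: 0.701
grip_force: 0.0
```

drive_tool:
  targets: [0, 0, 0.1, 0, 0, 0, 0, 0, 0.3, 0, 0, 0, 0, 0, 0.5, 0, 0, 0, 0, 0, 0.645, 0, 0, 0, 0, 0, 0.645, 0, 0, 0]

```text
clock: 11.22
eef_pos: [0.5772, -0.0246, 0.2257]
ee_rot: [0.707, 0.708, -0.002, -0.004]
contact_force: [0.2, -0.3, 0.2]
finger_gap: 0.7
grip_force: 0.0
```

drive_tool:
  targets: [0, 0, 0, 0, 0, 0, 0, 0, 0, 0, 0, 0, 0, 0, 0, 0, 0, 0, 0, 0, 0, 0, 0, 0]
  hand: -1

```text
clock: 11.72
eef_pos: [0.5795, -0.0256, 0.2308]
ee_rot: [0.707, 0.707, 0.0, 0.001]
contact_force: [-0.1, 0.7, 1.9]
finger_gap: 0.468
grip_force: 31.3
```

drive_tool:
  targets: [0, 0, -0.05, 0, 0, 0, 0, 0, -0.25, 0, 0, 0, 0, 0, -0.45, 0, 0, 0, 0, 0, -0.65, 0, 0, 0, 0, 0, -0.7, 0, 0, 0]

```text
clock: 12.35
eef_pos: [0.5798, -0.0256, 0.3738]
ee_rot: [0.707, 0.707, 0.002, 0.003]
contact_force: [-0.1, -0.6, -0.5]
finger_gap: 0.471
grip_force: 31.2
```

drive_tool:
  targets: [0.15, 0, -0.1, 0, 0, 0, 0.35, 0, -0.1, 0, 0, 0, 0.55, -0.1, -0.1, 0, 0, 0, 0.8, -0.25, -0.1, 0, 0, 0, 1, -0.4, -0.1, 0, 0, 0]

```text
clock: 12.98
eef_pos: [0.4977, 0.1758, 0.3879]
ee_rot: [0.707, 0.707, -0.001, -0.001]
contact_force: [-0.1, 0.2, -0.3]
finger_gap: 0.47
grip_force: 31.2
```

drive_tool:
  targets: [0.225, -0.16, 0, 0, 0, 0, 0.225, -0.16, 0, 0, 0, 0, 0.225, -0.16, 0.2, 0, 0, 0, 0.225, -0.16, 0.4, 0, 0, 0, 0.225, -0.16, 0.6, 0, 0, 0]

```text
clock: 13.6
eef_pos: [0.4671, 0.2186, 0.2676]
ee_rot: [0.707, 0.707, -0.001, -0.0]
contact_force: [-0.2, 0.9, -0.6]
finger_gap: 0.471
grip_force: 31.2
```

drive_tool:
  targets: [0, 0, 0.03, 0, 0, 0, 0, 0, 0.08, 0, 0, 0, 0, 0, 0.12, 0, 0, 0, 0, 0, 0.13, 0, 0, 0, 0, 0, 0.13, 0, 0, 0]

```text
clock: 14.22
eef_pos: [0.4673, 0.2195, 0.2443]
ee_rot: [0.707, 0.707, 0.0, 0.0]
contact_force: [0.4, 0.6, -1.2]
finger_gap: 0.468
grip_force: 31.2
```

drive_tool:
  targets: [0, 0, 0.01, 0, 0, 0, 0, 0, 0.02, 0, 0, 0, 0, 0, 0.03, 0, 0, 0, 0, 0, 0.035, 0, 0, 0, 0, 0, 0.035, 0, 0, 0]

```text
clock: 14.85
eef_pos: [0.4675, 0.2197, 0.2387]
ee_rot: [0.707, 0.707, -0.0, -0.0]
contact_force: [-5.7, -1.6, 11.0]
finger_gap: 0.469
grip_force: 32.2
```

drive_tool:
  targets: [0, 0, -0.005, 0, 0, 0, 0, 0, -0.005, 0, 0, 0, 0, 0, -0.005, 0, 0, 0, 0, 0, -0.005, 0, 0, 0]
  hand: 0.4

```text
clock: 15.35
eef_pos: [0.467, 0.2194, 0.2375]
ee_rot: [0.707, 0.707, -0.0, -0.0]
contact_force: [0.5, -0.5, -0.6]
finger_gap: 0.703
grip_force: 0.0
```

drive_tool:
  targets: [0, 0, -0.1, 0, 0, 0, 0, 0, -0.3, 0, 0, 0, 0, 0, -0.55, 0, 0, 0, 0, 0, -0.8, 0, 0, 0, 0, 0, -0.8, 0, 0, 0]

```text
clock: 15.98
eef_pos: [0.4681, 0.2197, 0.4033]
ee_rot: [0.707, 0.707, 0.005, 0.003]
contact_force: [-0.1, -0.2, -0.4]
finger_gap: 0.699
grip_force: 0.0
```

drive_tool:
  targets: [-0.25, 0, 0, 0, 0, 0, -0.5, 0, 0, 0, 0, 0, -0.75, 0, 0, 0, 0, 0, -1, 0, 0, 0, 0, 0, -1, 0, 0, 0, 0, 0]

```text
clock: 16.6
eef_pos: [0.4669, 0.0168, 0.3964]
ee_rot: [0.709, 0.705, -0.001, -0.001]
contact_force: [0.0, -0.8, 1.4]
finger_gap: 0.7
grip_force: 0.0
```

Run:
```python
from h import *
st=bot.read_state(); w=bot.camera("wrist"); s=bot.camera("top"); print(st["eef_pos"],st["joint_pos"].round(2))
cv2.imwrite("pics/g4.png",np.hstack([cv2.resize(w,(400,300)),cv2.resize(s[130:310,140:380],(400,300))])[:,:,::-1])
```

```text
[0.46692202 0.01682369 0.39640745] [-0.18 -0.18  2.08 -0.    1.24 -0.18]
```

View pics/g4.png

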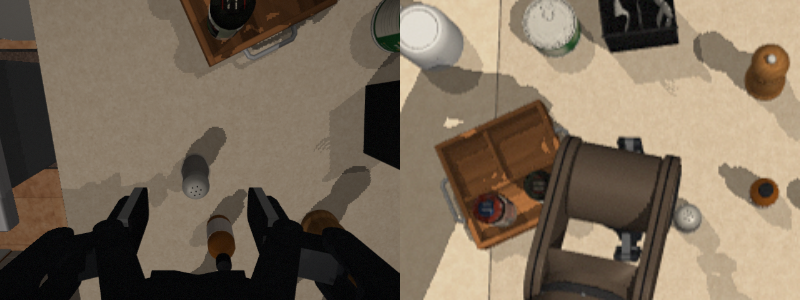

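Both jars stand in the long compartment. I'll cross-check the salt position from the wrist view (top at about (315,302) in full resolution).

Run:
```python
from h import *
print(ray(cam("wrist",bot.read_state()),315,302,.088))
```

```text
[ 0.46492428 -0.0389361   0.088     ]
```

drive_tool:
  targets: [-0.15, -0.01, 0, 0, 0, 0, -0.31, -0.03, 0.2, 0, 0, 0, -0.31, -0.03, 0.35, 0, 0, 0, -0.31, -0.03, 0.5, 0, 0, 0, -0.31, -0.03, 0.5, 0, 0, 0]

```text
clock: 17.32
eef_pos: [0.4601, -0.0411, 0.2947]
ee_rot: [0.706, 0.708, -0.002, -0.003]
contact_force: [-0.2, -0.8, -0.4]
finger_gap: 0.7
grip_force: 0.0
```

drive_tool:
  targets: [0.01, 0.01, 0.1, 0, 0, 0, 0.01, 0.01, 0.25, 0, 0, 0, 0.01, 0.01, 0.4, 0, 0, 0, 0.01, 0.01, 0.42, 0, 0, 0, 0.01, 0.01, 0.42, 0, 0, 0]

```text
clock: 17.95
eef_pos: [0.4639, -0.0403, 0.2149]
ee_rot: [0.707, 0.708, 0.0, 0.001]
contact_force: [0.2, -0.4, 0.6]
finger_gap: 0.7
grip_force: 0.0
```

drive_tool:
  targets: [0, 0, 0, 0, 0, 0, 0, 0, 0, 0, 0, 0, 0, 0, 0, 0, 0, 0, 0, 0, 0, 0, 0, 0]
  hand: -1

```text
clock: 18.45
eef_pos: [0.464, -0.0408, 0.2155]
ee_rot: [0.707, 0.707, 0.001, 0.001]
contact_force: [-0.8, 1.0, 6.7]
finger_gap: 0.434
grip_force: 28.8
```

drive_tool:
  targets: [0, 0, -0.05, 0, 0, 0, 0, 0, -0.25, 0, 0, 0, 0, 0, -0.45, 0, 0, 0, 0, 0, -0.65, 0, 0, 0, 0, 0, -0.8, 0, 0, 0]

```text
clock: 19.08
eef_pos: [0.4629, -0.0405, 0.3761]
ee_rot: [0.707, 0.707, 0.001, 0.001]
contact_force: [-0.3, 0.2, -1.4]
finger_gap: 0.434
grip_force: 29.1
```

The gap (~37 mm) is smaller than the expected 44 mm, so I'll check the grip.

Run:
```python
from h import *
w=bot.camera("wrist"); s=bot.camera("side"); S=cam("side");p=proj(S,[.463,-.041,.2]).astype(int);print(p)
c=s[max(p[1]-60,0):p[1]+60,p[0]-80:p[0]+80]
cv2.imwrite("pics/g5.png",np.hstack([cv2.resize(w,(400,300)),cv2.resize(c,(400,300),interpolation=cv2.INTER_CUBIC)])[:,:,::-1])
```

```text
[283 178]
```

View pics/g5.png

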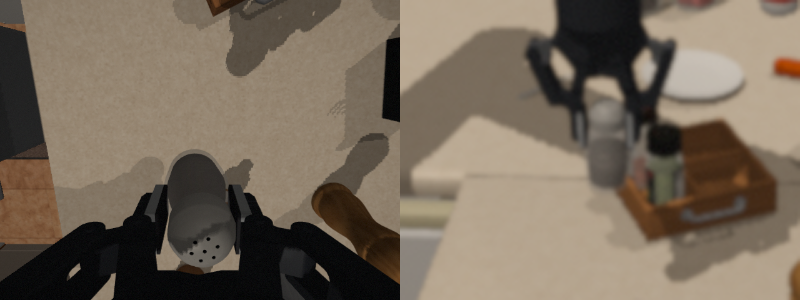

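The shaker is simply waisted where I grip it, and it hangs upright. Carry it to the small compartment.

drive_tool:
  targets: [0.15, 0.04, 0, 0, 0, 0, 0.35, 0.08, 0, 0, 0, 0, 0.6, 0.15, 0, 0, 0, 0, 0.85, 0.22, 0, 0, 0, 0, 1, 0.25, 0, 0, 0, 0]

```text
clock: 19.8
eef_pos: [0.5128, 0.1615, 0.3716]
ee_rot: [0.706, 0.708, -0.001, -0.001]
contact_force: [-0.2, 0.2, -0.7]
finger_gap: 0.43
grip_force: 29.1
```

drive_tool:
  targets: [0.25, 0.05, 0, 0, 0, 0, 0.485, 0.095, 0, 0, 0, 0, 0.485, 0.095, 0.15, 0, 0, 0, 0.485, 0.095, 0.35, 0, 0, 0, 0.485, 0.095, 0.5, 0, 0, 0]

```text
clock: 20.42
eef_pos: [0.5307, 0.2563, 0.2697]
ee_rot: [0.707, 0.707, -0.002, -0.001]
contact_force: [-1.0, 0.1, -1.3]
finger_gap: 0.433
grip_force: 29.1
```

drive_tool:
  targets: [0, 0, 0.06, 0, 0, 0, 0, 0, 0.13, 0, 0, 0, 0, 0, 0.19, 0, 0, 0, 0, 0, 0.22, 0, 0, 0, 0, 0, 0.22, 0, 0, 0]

```text
clock: 21.05
eef_pos: [0.5321, 0.2564, 0.2297]
ee_rot: [0.707, 0.707, -0.0, -0.0]
contact_force: [-0.0, -0.1, -0.5]
finger_gap: 0.427
grip_force: 29.1
```

Commanded z is 0.229; step down.

drive_tool:
  targets: [0, 0, 0.01, 0, 0, 0, 0, 0, 0.02, 0, 0, 0, 0, 0, 0.03, 0, 0, 0, 0, 0, 0.03, 0, 0, 0]

```text
clock: 21.55
eef_pos: [0.5321, 0.2565, 0.2238]
ee_rot: [0.707, 0.707, 0.0, 0.0]
contact_force: [-0.1, 0.2, -1.2]
finger_gap: 0.431
grip_force: 29.1
```

drive_tool:
  targets: [0, 0, 0.005, 0, 0, 0, 0, 0, 0.01, 0, 0, 0, 0, 0, 0.01, 0, 0, 0]

```text
clock: 21.92
eef_pos: [0.5324, 0.2567, 0.2236]
ee_rot: [0.707, 0.707, -0.0, -0.0]
contact_force: [-3.2, -1.2, 7.8]
finger_gap: 0.43
grip_force: 31.2
```

drive_tool:
  targets: [0, 0, -0.005, 0, 0, 0, 0, 0, -0.005, 0, 0, 0, 0, 0, -0.005, 0, 0, 0, 0, 0, -0.005, 0, 0, 0]
  hand: 0.3

```text
clock: 22.42
eef_pos: [0.532, 0.2564, 0.2225]
ee_rot: [0.707, 0.707, -0.0, -0.0]
contact_force: [0.0, 0.4, 0.1]
finger_gap: 0.65
grip_force: 0.0
```

drive_tool:
  targets: [0, 0, -0.1, 0, 0, 0, 0, 0, -0.3, 0, 0, 0, 0, 0, -0.55, 0, 0, 0, 0, 0, -0.8, 0, 0, 0, 0, 0, -1, 0, 0, 0]

```text
clock: 23.05
eef_pos: [0.5318, 0.2564, 0.4272]
ee_rot: [0.707, 0.707, 0.002, 0.001]
contact_force: [-0.2, 0.5, 0.1]
finger_gap: 0.65
grip_force: 0.0
```

drive_tool:
  targets: [-0.25, 0, 0, 0, 0, 0, -0.5, 0, 0, 0, 0, 0, -0.75, 0.05, 0, 0, 0, 0, -1, 0.1, 0, 0, 0, 0, -1, 0.2, 0, 0, 0, 0]
  hand: 0.6

```text
clock: 23.68
eef_pos: [0.5721, 0.0534, 0.4248]
ee_rot: [0.709, 0.706, 0.001, 0.001]
contact_force: [0.8, 1.4, 0.4]
finger_gap: 0.798
grip_force: 0.0
```

drive_tool:
  targets: [-0.2, 0.1, 0, 0, 0, 0, -0.4, 0.2, 0, 0, 0, 0, -0.55, 0.3, 0, 0, 0, 0, -0.55, 0.44, 0, 0, 0, 0, -0.55, 0.44, 0, 0, 0, 0]

```text
clock: 24.3
eef_pos: [0.6609, -0.0541, 0.4239]
ee_rot: [0.707, 0.707, 0.0, 0.001]
contact_force: [-0.3, 0.7, 0.2]
finger_gap: 0.801
grip_force: 0.0
```

Run:
```python
from h import *
st=bot.read_state(); w=bot.camera("wrist"); s=bot.camera("top"); print(st["eef_pos"])
C=cam("wrist",st);print(proj(C,[.6595,-.146,.168]))
cv2.imwrite("pics/g6.png",np.hstack([cv2.resize(w,(400,300)),cv2.resize(s[130:310,140:380],(400,300))])[:,:,::-1])
```

```text
[ 0.66091983 -0.05407403  0.42386309]
[314.22567137 383.83055606]
```

View pics/g6.png

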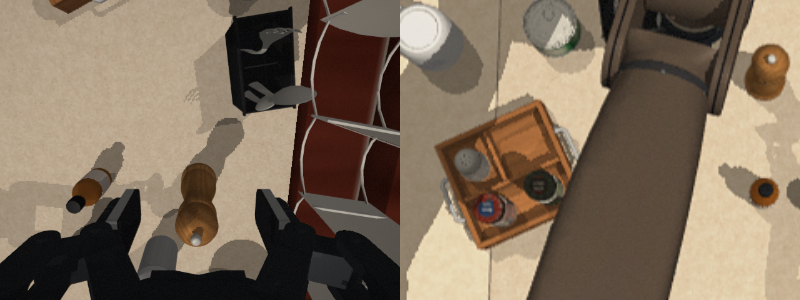

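Salt stands in the small compartment. The mill knob is at (195,240) against a predicted (196,240), so the mill position is confirmed. Move over it and grip the head.

drive_tool:
  targets: [-0.2, 0, 0, 0, 0, 0, -0.46, 0, 0, 0, 0, 0, -0.46, 0, 0.05, 0, 0, 0, -0.46, 0, 0.2, 0, 0, 0, -0.46, 0, 0.3, 0, 0, 0]

```text
clock: 25.02
eef_pos: [0.6594, -0.1443, 0.3613]
ee_rot: [0.707, 0.708, -0.0, -0.001]
contact_force: [-0.3, -0.2, -0.4]
finger_gap: 0.799
grip_force: 0.0
```

drive_tool:
  targets: [0, 0, 0.15, 0, 0, 0, 0, 0, 0.3, 0, 0, 0, 0, 0, 0.33, 0, 0, 0, 0, 0, 0.33, 0, 0, 0]

```text
clock: 25.52
eef_pos: [0.6603, -0.1449, 0.2969]
ee_rot: [0.707, 0.708, -0.0, -0.0]
contact_force: [0.7, -0.4, -0.3]
finger_gap: 0.798
grip_force: 0.0
```

drive_tool:
  targets: [0, 0, 0, 0, 0, 0, 0, 0, 0, 0, 0, 0, 0, 0, 0, 0, 0, 0, 0, 0, 0, 0, 0, 0]
  hand: -1
  squeeze: 35

```text
clock: 26.02
eef_pos: [0.6608, -0.1457, 0.2992]
ee_rot: [0.707, 0.707, 0.001, 0.002]
contact_force: [-0.5, 0.1, 6.6]
finger_gap: 0.549
grip_force: 36.5
```

drive_tool:
  targets: [0, 0, -0.02, 0, 0, 0, 0, 0, -0.06, 0, 0, 0, 0, 0, -0.1, 0, 0, 0, 0, 0, -0.1, 0, 0, 0]

```text
clock: 26.52
eef_pos: [0.6605, -0.1456, 0.3178]
ee_rot: [0.707, 0.707, 0.0, 0.001]
contact_force: [0.5, 0.3, -2.5]
finger_gap: 0.55
grip_force: 36.3
```

Run:
```python
from h import *
w=bot.camera("wrist"); s=bot.camera("side"); S=cam("side");p=proj(S,[.66,-.146,.12]).astype(int);print(p)
c=s[max(p[1]-75,0):p[1]+75,p[0]-100:p[0]+100]
cv2.imwrite("pics/g7.png",np.hstack([cv2.resize(w,(400,300)),cv2.resize(c,(400,300),interpolation=cv2.INTER_CUBIC)])[:,:,::-1])
```

```text
[368 235]
```

View pics/g7.png

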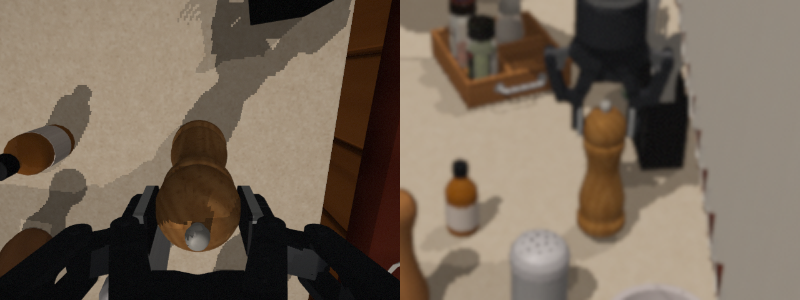

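The mill is held upright by its head. Lift, then carry it to the large compartment.

drive_tool:
  targets: [0, 0, -0.15, 0, 0, 0, 0, 0, -0.35, 0, 0, 0, 0, 0, -0.55, 0, 0, 0, 0, 0, -0.65, 0, 0, 0, 0, 0, -0.65, 0, 0, 0]

```text
clock: 27.25
eef_pos: [0.6603, -0.1455, 0.4483]
ee_rot: [0.707, 0.707, 0.001, 0.001]
contact_force: [0.8, 1.0, -1.8]
finger_gap: 0.553
grip_force: 36.8
```

drive_tool:
  targets: [0.1, -0.1, 0, 0, 0, 0, 0.25, -0.2, 0, 0, 0, 0, 0.45, -0.3, 0, 0, 0, 0, 0.65, -0.4, 0, 0, 0, 0, 0.85, -0.48, 0, 0, 0, 0]

```text
clock: 27.88
eef_pos: [0.5629, 0.0256, 0.4435]
ee_rot: [0.707, 0.707, -0.001, -0.002]
contact_force: [0.7, 0.1, -1.8]
finger_gap: 0.551
grip_force: 36.9
```

drive_tool:
  targets: [0.25, 0, 0, 0, 0, 0, 0.5, 0, 0, 0, 0, 0, 0.7, 0, 0, 0, 0, 0, 0.82, 0, 0, 0, 0, 0, 0.82, 0, 0, 0, 0, 0]

```text
clock: 28.5
eef_pos: [0.5635, 0.1899, 0.4436]
ee_rot: [0.706, 0.708, -0.002, -0.002]
contact_force: [-0.6, 0.7, -1.9]
finger_gap: 0.551
grip_force: 37.0
```

drive_tool:
  targets: [0, 0, 0.15, 0, 0, 0, 0, 0, 0.3, 0, 0, 0, 0, 0, 0.45, 0, 0, 0, 0, 0, 0.55, 0, 0, 0, 0, 0, 0.55, 0, 0, 0]

```text
clock: 29.12
eef_pos: [0.5635, 0.1877, 0.3339]
ee_rot: [0.707, 0.707, -0.002, -0.002]
contact_force: [-1.0, 0.3, -2.5]
finger_gap: 0.548
grip_force: 37.0
```

Run:
```python
from h import *
w=bot.camera("wrist"); s=bot.camera("side"); S=cam("side");p=proj(S,[.564,.188,.1]).astype(int);print(p,bot.read_state()["eef_pos"])
c=s[max(p[1]-60,0):p[1]+60,p[0]-80:p[0]+80]
cv2.imwrite("pics/g8.png",np.hstack([cv2.resize(w,(400,300)),cv2.resize(c,(400,300),interpolation=cv2.INTER_CUBIC)])[:,:,::-1])
```

```text
[331 168] [0.56444277 0.1881806  0.33733814]
```

View pics/g8.png

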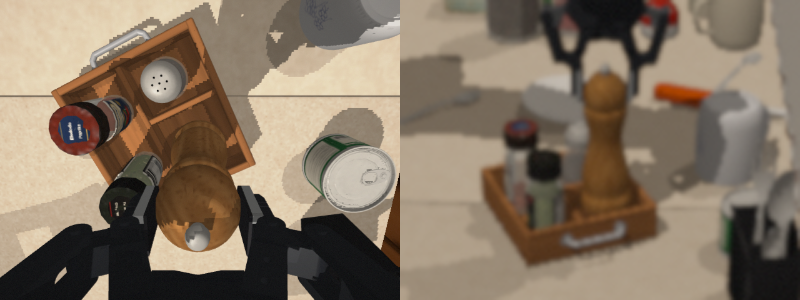

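The mill foot is inside the large compartment, just below the rim and clear of the jars. Continue down.

drive_tool:
  targets: [0, 0, 0.04, 0, 0, 0, 0, 0, 0.08, 0, 0, 0, 0, 0, 0.11, 0, 0, 0, 0, 0, 0.13, 0, 0, 0, 0, 0, 0.13, 0, 0, 0]

```text
clock: 29.85
eef_pos: [0.5639, 0.1885, 0.3102]
ee_rot: [0.707, 0.707, -0.0, -0.0]
contact_force: [-0.1, -0.4, -2.0]
finger_gap: 0.55
grip_force: 37.0
```

drive_tool:
  targets: [0, 0, 0.01, 0, 0, 0, 0, 0, 0.02, 0, 0, 0, 0, 0, 0.02, 0, 0, 0]

```text
clock: 30.22
eef_pos: [0.5643, 0.1885, 0.3073]
ee_rot: [0.707, 0.707, 0.0, 0.0]
contact_force: [-1.2, -0.7, -0.0]
finger_gap: 0.548
grip_force: 37.2
```

drive_tool:
  targets: [0, 0, 0.005, 0, 0, 0, 0, 0, 0.01, 0, 0, 0, 0, 0, 0.01, 0, 0, 0]

```text
clock: 30.6
eef_pos: [0.5645, 0.1886, 0.3072]
ee_rot: [0.707, 0.707, 0.001, 0.0]
contact_force: [-2.7, 0.7, 7.6]
finger_gap: 0.552
grip_force: 37.9
```

Floor contact. Release and retreat straight up.

drive_tool:
  targets: [0, 0, -0.005, 0, 0, 0, 0, 0, -0.005, 0, 0, 0, 0, 0, -0.005, 0, 0, 0, 0, 0, -0.005, 0, 0, 0]
  hand: 0.6

```text
clock: 31.1
eef_pos: [0.564, 0.1884, 0.3054]
ee_rot: [0.707, 0.707, -0.0, -0.0]
contact_force: [-1.0, 0.5, 0.1]
finger_gap: 0.8
grip_force: 0.0
```

drive_tool:
  targets: [0, 0, -0.1, 0, 0, 0, 0, 0, -0.25, 0, 0, 0, 0, 0, -0.45, 0, 0, 0, 0, 0, -0.65, 0, 0, 0, 0, 0, -0.7, 0, 0, 0]

```text
clock: 31.72
eef_pos: [0.5644, 0.1886, 0.4512]
ee_rot: [0.707, 0.707, 0.003, 0.003]
contact_force: [0.8, 0.8, -1.0]
finger_gap: 0.799
grip_force: 0.0
```

drive_tool:
  targets: [-0.25, 0, 0, 0, 0, 0, -0.5, 0, 0, 0, 0, 0, -0.75, 0, 0, 0, 0, 0, -1, 0, 0, 0, 0, 0, -1, 0, 0, 0, 0, 0]

```text
clock: 32.35
eef_pos: [0.5639, -0.0144, 0.4448]
ee_rot: [0.709, 0.706, -0.001, -0.001]
contact_force: [0.6, 1.2, 0.0]
finger_gap: 0.795
grip_force: 0.0
```

Run:
```python
from h import *
t=bot.camera("top"); s=bot.camera("side")
cv2.imwrite("pics/g9.png",np.hstack([cv2.resize(t[130:310,150:390],(400,300)),cv2.resize(s[130:340,220:500],(400,300))])[:,:,::-1])
```

```text
(no output)
```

View pics/g9.png

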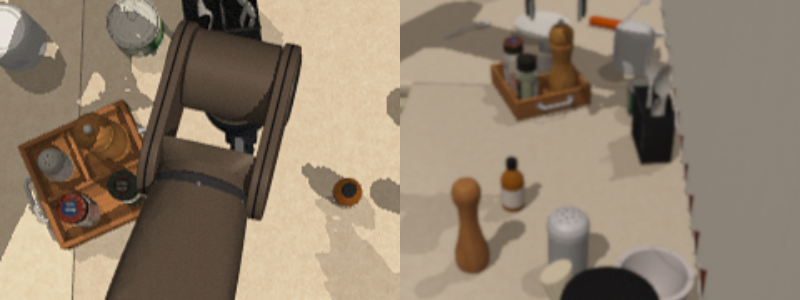

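All four seasonings stand upright in their compartments, and the look-alikes are where they were. The tool is clear, so I'll hand in.

```bash
python3 -c "
from bench import bot
print(bot.finish_job())"
```

```text
the job is handed in; nothing more can be done
None
```

The job is handed in: the mill, salt shaker and both spice jars stand upright in their caddy compartments, each lowered onto the floor before release. The look-alikes stayed where they were, and it took about 32 s of the 112 s allowed. The hand-in call returned no verdict.

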